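# Sieve the small polishing balls out of a mixed batch

## Robot

A 7-joint arm with a two-finger parallel gripper is mounted at the origin on a cart in front of the work surface, level with it; the furniture and walls round the work are solid. World frame = base frame: x ahead of the robot, y to its left, z up, the work surface at z = 0. Lengths are in m, angles in rad, forces in N, time in s.
With the tool pointing down it reaches from about 0.425 to 0.925 m from the base axis. Payload 6.8 kg.
Tool frame: the origin (TCP) lies at the very end of the fingers, on their centre line; the grasp point (between the pads) lies 19 mm behind it (r.tcp_to_grasp is the distance from the TCP to the grasp point, in m); z points along the fingers, y is the line along which they close (so a half turn about z gives the same grasp; the last joint's range is limited). The gripper opens to 85 mm and grips with 20 to 120 N. Pads are 22 mm wide; open, the fingers measure 114 mm over their backs; the gripper's body (76 mm by 85 mm) begins 54 mm behind the grasp point. The pads swing forward as they close: fully open they stand 13 mm farther back than shut.
Start: joints at [-0.108, 0.477, 0.022, 1.555, -0.011, 1.109, -0.083], TCP at [0.675, 0, 0.202] pointing down, gripper open.
Joint ranges: [-2.96, 2.96], [-0.34, 2.1], [-1.41, 1.46], [0.24, 2.44], [-1.37, 4.51], [0.17, 1.92], [-2.96, 2.96]. Speed limits (rad/s): [2.39, 2.39, 3.14, 3.14, 3.14, 3.14, 3.14].

## Interface

Orientations are given as a rotation vector (axis times angle).
In Python, from bench import r gives the robot as it stands.
- The arm moves only by the tool step_arm, never from a script. Its argument "moves" is a list of rows, each a list of 7 numbers: the shift along the tool's x, y, z in mm, then the turn, a rotation vector about the tool's x, y, z in rad, then the finger opening in mm, from 0 to 85.4. A call has 1 to 8 rows; each row is the pose to reach, as a shift and turn from the pose commanded when the call began, along the tool's axes at that moment; what a row does not reach only later rows make up. A row lasts 1/10 s, in which the tool goes at most 50 mm and 8.59 degrees, less where a joint would pass 70% of its speed; a pose out of reach is approached as far as the arm can. A call with a gripper value outside its range is refused whole. The fingers move at their own pace and stop on an object; "grip_force" is the grip in N (left out, the last holds). Time passes only in rows, so rows that repeat a pose let the fingers close. It gives the time, the measured TCP pose, the force, the opening and the grip force at its end, in the units of the state.
- r.get_obs(): the state, without advancing time (a new reading comes with each control period).
- r.grab_frame(name): name is "scene" or "side" or "wrist"; returns a dict with "image" (384x512x3 uint8, red, green, blue), "depth" (384x512 float32, m along the optical axis (not along the pixel's ray), 0 where there is no reading), "mtx" (3x3 intrinsics, pixels), "rvec" (rotation vector, rad) and "tvec" (3), from world to camera coordinates, as OpenCV has them. Camera axes: x right, y down, z forward; pixel columns grow to the right and rows downward; lengths in m; the calibration is good to about 2 mm. A picture is of the moment at which its call begins.
- r.hand_in(): hands the job in; it is judged then, once.
The state is a dict: "clock": time; "joints": joint angles; "qvel": joint speeds; "tau": joint torques, N m; "tcp_pos": TCP position; "orientation": TCP orientation; "contact_force": force on the tool from outside, world axes, zero at the start; "moment": the same for the moment, N m; "grip_width": finger opening in m; "gripper_force": force on a finger pad.
Only numpy, scipy, OpenCV 4.12 (cv2) and the standard library are available. Lean on these libraries where they do the work, as an engineer would, in place of code of your own. Each camera call takes 0.05 s, during which the arm holds its last target. There are 200 camera calls.

## Task

Take the sieve by its handle and, without leaning on it, slide it briskly from side to side on its pan so that it nudges the sprung stop on the left, then the one on the right, at least twice each in turn, until all the small brass balls have dropped through into the pan. Press each stop in only part of its travel, about half-way, and never close to its end. Then lift the sieve off with the large balls still in it, set it gently down inside the wooden tray and let go, and leave the other things on the bench alone.

Things in the scene. Friction and masses are not known exactly. Their poses are not given: they have to be found in the camera images.
- pan: Catch pan, fixed: aluminium trough with blue guide lips, 112 (x) x 244 (y, the shaking direction) x 38 mm. Origin: centre of its underside. The sieve stands on its long walls (runners), whose top is at z 30 mm; the lips outside them rise to 38 mm and leave the sieve 4 mm of play to either side in x. Inner floor 86 x 236 mm at z 4 mm.
- sieve_grip (a point): Centre of the sieve's handle: a level black bar 14 mm wide (sieve y) x 20 mm high x 90 mm long (sieve x), 68 mm above the sieve's underside. The sieve is a loose steel box, about 0.35 kg (0.28 to 0.44), 96 x 96 mm, walls 26 mm high, standing on the pan's runners along which it slides (pan y); its x starts along the pan's x.
- sieve_base (a point): Centre of the sieve's underside; sieve axes (x along the handle bar, z up). The sieve's floor, 4 mm thick, is solid in the middle (26 mm wide in y, where the balls start), with two slots 14 mm wide on either side of that strip, 80 mm long in x. The balls roll readily only when the sieve is moved briskly (strokes of 0.15 m/s do it).
- stop_left (a joint): Travel of the sprung red stop at the pan's +y (left) end, m: 0 free, grows as the sieve presses it outward, ends at 0.015; spring 600 N/m, no preload. It sits 46 mm above the bench in a grey bridge (132 x 14 mm, top at 55 mm) clamped across the pan at a new place every time: from the pan's middle the sieve meets it after 14 to 34 mm of sliding (not measured).
- stop_right (a joint): The same at the pan's -y (right) end, clamped independently: met after 14 to 34 mm of sliding from the pan's middle; grows as the sieve presses it to -y.
- small_a_center (a point): Centre of a small brass-coloured ball, 11 mm in diameter, 10 g; starts on the sieve's solid middle strip.
- small_b_center (a point): Centre of the second small brass-coloured ball, as small_a.
- small_c_center (a point): Centre of the third small brass-coloured ball, as small_a.
- large_a_center (a point): Centre of a large silver ball, 18 mm in diameter, 24 g; too large for the slots, may sit in one.
- large_b_center (a point): Centre of the second large silver ball, as large_a.
- rest: Wooden rest tray, fixed, 122 x 122 mm with a lip 14 mm high and 7 mm thick; its inner floor, 108 x 108 mm, felt-lined, is 6 mm above the origin, which is the centre of its underside. The sieve (96 x 96 mm) goes inside, its x along the tray's x either way round.
- loupe: Black loupe, 35 mm wide, 29 mm high, a loose bystander. Origin at the centre of its underside.
- paste: Paste pot with a blue lid, 66 mm wide, 56 mm high, a loose bystander. Origin at the centre of its underside.

How it is judged:
On the way, in this order (a step that is already met when the one before it is completed fails the run):
1. the sieve nudges the left stop in by more than 3 mm (value of joint stop_left above 0.003 m), for 0.04 s.
2. then the right stop (value of joint stop_right above 0.003 m), for 0.04 s.
3. then the left stop again (value of joint stop_left above 0.003 m), for 0.04 s.
4. then the right stop again (value of joint stop_right above 0.003 m), for 0.04 s.
At the end, for the whole second after the job is handed in: Small balls all in the pan (centres under 20 mm above its underside); large balls in the sieve; the sieve let go, flat (0.06 rad) on the floor of the wooden tray, centre within 13 mm of the tray's, handle along the tray's x within 0.2 rad (x of small_a_center in the frame of pan between -0.043 and 0.043 m and y of small_a_center in the frame of pan between -0.118 and 0.118 m and z of each of small_a_center, small_b_center, small_c_center in the frame of pan below 0.02 m and x of small_b_center in the frame of pan between -0.043 and 0.043 m and y of small_b_center in the frame of pan between -0.118 and 0.118 m and x of small_c_center in the frame of pan between -0.043 and 0.043 m and y of small_c_center in the frame of pan between -0.118 and 0.118 m and x of large_a_center in the frame of sieve_base between -0.042 and 0.042 m and y of large_a_center in the frame of sieve_base between -0.042 and 0.042 m and z of large_a_center in the frame of sieve_base between 0 and 0.025 m and x of large_b_center in the frame of sieve_base between -0.042 and 0.042 m and y of large_b_center in the frame of sieve_base between -0.042 and 0.042 m and z of large_b_center in the frame of sieve_base between 0 and 0.025 m and horizontal distance between sieve_base and rest below 0.013 m and z of sieve_base in the frame of rest below 0.009 m and angle between sieve_base's own z axis and vertical below 0.06 rad and angle between the x axis of sieve_base and the x axis of rest, either way round below 0.2 rad); the robot touches nothing.
It fails at once if a stop is pressed close to the end of its travel (over 12.5 mm) (value of joint any of stop_left, stop_right above 0.0125 m).
It fails at once if the pan is pressed or struck with more than 60 N (contact force between pan and anything else above 60 N).
It fails at once if the sieve is banged down on the wooden tray (over 50 N) (contact force between rest and anything else above 50 N).
It fails at once if the loupe or the paste pot is moved by more than 20 mm (distance of any of loupe, paste from where it was at the start of the episode above 0.02 m).
It also fails if it takes over 58 s, if anything falls off the work surface, if the arm or the gripper's body presses on something with over 40 N, if the wrist force passes 120 N, or if a joint passes its speed limit or range.

## Working session

There is one attempt and no reset: what is moved stays moved. The work goes in short steps, Python scripts to look and compute and a tool call to move; the robot and the scene stay as the last step left them, time stands still between calls to the robot, and variables do not carry over. Pictures are saved under pics/ and viewed, at most 11 in all, crops included, and the job is handed in when it is done.

Besides the shell and the picture viewer there is one more tool, called after ">>>" as a command line: name --pt "numbers of a row" for each row, then --argument value for the rest. step_arm: Moves the arm, as the interface text tells. Its arguments: {"type":"object","properties":{"moves":{"type":"array","items":{"type":"array","items":{"type":"number"}}},"grip_force":{"type":"number"}},"required":["moves"]}

```bash
mkdir -p pics
cat > h.py <<'E'
import numpy as np, cv2
from bench import r
def cam(n):
    f=r.grab_frame(n); R=cv2.Rodrigues(np.array(f['rvec'],float))[0]; return f,R,np.array(f['tvec'],float).ravel()
def cloud(f,R,t):
    d=f['depth']; K=f['mtx']; v,u=np.indices(d.shape)
    P=np.stack([(u-K[0,2])/K[0,0]*d,(v-K[1,2])/K[1,1]*d,d],-1)
    return (P-t)@R   # world
E
python3 - <<'E'
from h import *
o=r.get_obs(); print(o)
ims=[]
for n in ['scene','side','wrist']:
    f,R,t=cam(n); np.savez(f'pics/{n}0.npz',P=cloud(f,R,t),d=f['depth'],im=f['image'],K=f['mtx'],R=R,t=t); print(n,-R.T@t)
    if n!='wrist': ims.append(f['image'])
    else: w=f['image']
im=np.hstack(ims)[:,:,::-1]
cv2.imwrite('pics/a.png',cv2.resize(im,(800,300)))
cv2.imwrite('pics/s.png',ims[0][:,:,::-1]);cv2.imwrite('pics/w.png',w[:,:,::-1])
E
```

```text
{'clock': 0.0, 'joints': array([-0.10809909,  0.47780079,  0.02238797,  1.55645689, -0.01147011,
        1.10927611, -0.08308976]), 'qvel': array([-1.05925710e-03, -4.97966863e-04,  1.18496827e-03,  9.62722299e-04,
       -1.86811974e-04,  3.88648358e-05, -7.31563872e-04]), 'tau': array([-5.45967814e-04, -5.96443820e+01,  1.60769675e+00, -2.81194621e+01,
        1.24063640e-02,  9.39900521e-03,  2.20753498e-05]), 'tcp_pos': array([ 6.74361398e-01, -5.93443136e-05,  2.01123942e-01]), 'orientation': array([-2.22062949e+00, -2.22063251e+00,  2.20597620e-03]), 'contact_force': array([ 0.88425811, -0.28200731, -0.03105935]), 'moment': array([0.0372574 , 0.01561405, 0.04635927]), 'gripper_force': 0.0, 'grip_width': 0.08533652609167576}
scene [0.2862414  0.5371638  0.53288955]
side [ 0.33103613 -0.7967006   0.5643709 ]
wrist [0.67548861 0.0750642  0.37213582]
```

View pics/s.png

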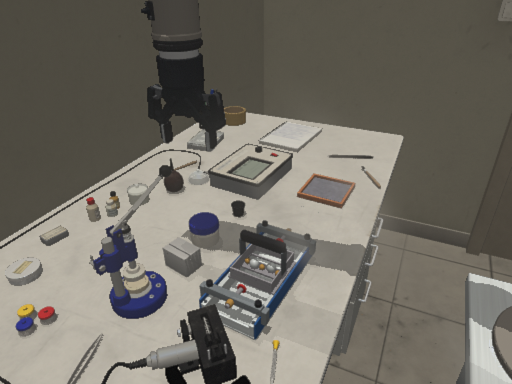

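View pics/w.png

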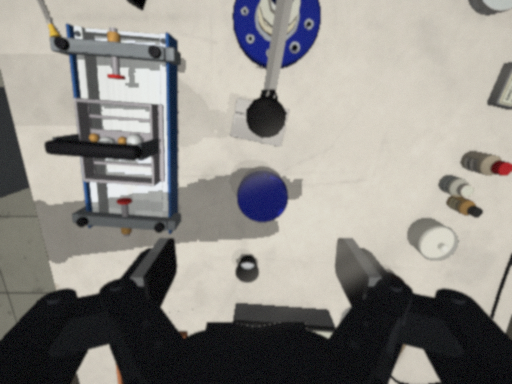

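The scene picture shows the pan (around px 260,275) with its sieve, the tray at (327,190), the loupe (238,208) and the paste pot (204,228). The wrist view shows the pan at (125,130), its handle at (103,147), the upper bridge at v≈48 and the lower one at v≈218.

Run:
```python
from h import *
W=np.load('pics/wrist0.npz');S=np.load('pics/scene0.npz');D=np.load('pics/side0.npz')
def st(n,p,m):
    q=p[m]; 
    if len(q)==0: print(n,'none');return
    print(n,len(q),'med',np.round(np.median(q,0),4),'lo',np.round(np.percentile(q,3,0),4),'hi',np.round(np.percentile(q,97,0),4))
    if len(q)>20:
        rect=cv2.minAreaRect((q[:,:2]*1000).astype(np.float32)); print('   rect',[np.round(x,1) for x in rect])
for nm,Z in [('W',W),('S',S),('D',D)]:
    P=Z['P'];im=Z['im'].astype(int);d=Z['d'];ok=d>0
    hsv=cv2.cvtColor(Z['im'],cv2.COLOR_RGB2HSV).astype(int)
    if nm=='W': 
        for (u,v) in [(103,147),(115,48),(125,218),(247,266),(262,195),(125,201),(115,76)]: print(u,v,P[v,u])
    dk=(im.max(2)<60)&ok
    st(nm+' handle',P,dk&(P[...,2]>.085)&(P[...,2]<.115)&(P[...,1]>.05)&(P[...,1]<.4)&(P[...,0]>.72)&(P[...,0]<1.0))
    st(nm+' blue lips',P,ok&(hsv[...,0]>100)&(hsv[...,0]<120)&(hsv[...,1]>140)&(P[...,2]>.03)&(P[...,2]<.043)&(P[...,0]>.7)&(P[...,1]>0))
    st(nm+' bridge L',P,ok&(P[...,2]>.049)&(P[...,2]<.058)&(P[...,0]>.75)&(P[...,1]>.22)&(P[...,1]<.4)&(hsv[...,1]<90))
    st(nm+' bridge R',P,ok&(P[...,2]>.049)&(P[...,2]<.058)&(P[...,0]>.75)&(P[...,1]<.13)&(P[...,1]>0)&(hsv[...,1]<90))
    st(nm+' tray',P,ok&((hsv[...,0]<18))&(hsv[...,1]>110)&(P[...,2]>.009)&(P[...,2]<.02)&(P[...,1]<0.0)&(P[...,0]>.7))
    st(nm+' red',P,ok&((hsv[...,0]<6)|(hsv[...,0]>174))&(hsv[...,1]>150)&(P[...,2]>.03)&(P[...,2]<.06)&(P[...,0]>.75)&(P[...,1]>0.))
```

```text
103 147 [0.52627738 0.0378109  0.10667362]
115 48 [0.526554   0.13448882 0.05413766]
125 218 [ 0.50927047 -0.05937391  0.05306158]
247 266 [ 0.66117881 -0.16012749  0.0038079 ]
262 195 [ 0.68250002 -0.02812411  0.05481691]
125 201 [ 0.51072261 -0.0377923   0.04961348]
115 76 [0.52231043 0.10716333 0.05394528]
W handle none
W blue lips 215 med [0.7278 0.1597 0.0304] lo [0.709  0.1284 0.03  ] hi [0.742  0.1845 0.0314]
   rect [array([727.1, 153.9]), array([67.1, 26.5]), np.float64(69.4)]
W bridge L none
W bridge R 7 med [0.9713 0.013  0.0552] lo [0.9685 0.0032 0.0502] hi [0.9751 0.0133 0.057 ]
W tray 2 med [ 0.9565 -0.0449  0.0162] lo [ 0.9555 -0.0451  0.0158] hi [ 0.9575 -0.0448  0.0166]
W red 187 med [0.9651 0.0061 0.056 ] lo [9.612e-01 4.000e-04 4.780e-02] hi [0.9749 0.0119 0.0579]
   rect [array([968.3,   6.5]), array([16.9, 12.1]), np.float64(12.8)]
S handle none
S blue lips 14 med [0.7082 0.1318 0.0308] lo [0.7011 0.1266 0.0301] hi [0.7332 0.2003 0.0318]
S bridge L none
S bridge R 181 med [1.12   0.0665 0.0535] lo [1.1173 0.004  0.0495] hi [1.1226 0.1207 0.0577]
   rect [array([1
[... 312 characters left out ...]
6 0.3039 0.1136]
   rect [array([977.1, 300.5]), array([45.8,  8.1]), np.float64(1.4)]
D blue lips 7 med [0.7149 0.1313 0.0303] lo [0.7024 0.1235 0.03  ] hi [0.7313 0.14   0.0332]
D bridge L 154 med [1.0324 0.3023 0.0536] lo [0.9284 0.234  0.0492] hi [1.1244 0.38   0.0577]
   rect [array([1024.3,  310.3]), array([132.2, 230.4]), np.float64(78.0)]
D bridge R 78 med [1.122  0.0559 0.053 ] lo [1.0209 0.0044 0.0493] hi [1.1247 0.1245 0.0575]
   rect [array([1074.7,   28.5]), array([203.4, 101.6]), np.float64(38.3)]
D tray 3 med [ 0.8553 -0.2037  0.0167] lo [ 0.8542 -0.2094  0.0147] hi [ 0.8602 -0.2015  0.0179]
D red 2 med [0.9687 0.0026 0.0569] lo [0.9662 0.0014 0.0568] hi [0.9712 0.0038 0.057 ]
```

```bash
cat > m.py <<'E'
from h import *
def st(n,p,m):
    m=cv2.morphologyEx(m.astype(np.uint8),cv2.MORPH_OPEN,np.ones((2,2)))>0
    q=p[m]
    if len(q)<8: print(n,len(q));return
    rect=cv2.minAreaRect((q[:,:2]*1000).astype(np.float32))
    print(n,len(q),'med',np.round(np.median(q,0),4),'lo',np.round(np.percentile(q,2,0),4),'hi',np.round(np.percentile(q,98,0),4),'rect',[np.round(x,1) for x in rect])
def box(P,x0,x1,y0,y1,z0,z1):
    return (P[...,0]>x0)&(P[...,0]<x1)&(P[...,1]>y0)&(P[...,1]<y1)&(P[...,2]>z0)&(P[...,2]<z1)
def meas(nm,P,rgb):
    im=rgb.astype(int);hsv=cv2.cvtColor(rgb,cv2.COLOR_RGB2HSV).astype(int);H,Sx=hsv[...,0],hsv[...,1]
    st(nm+' handle',P,(im.max(2)<75)&box(P,.42,.65,-.1,.2,.09,.12))
    st(nm+' lips',P,(H>95)&(H<125)&(Sx>130)&box(P,.4,.64,-.12,.2,.034,.042))
    st(nm+' bridgeL',P,box(P,.44,.60,.09,.2,.051,.059)&(Sx<90))
    st(nm+' bridgeR',P,box(P,.44,.60,-.12,-.01,.051,.059)&(Sx<90))
    red=((H<6)|(H>174))&(Sx>140)
    st(nm+' redL',P,red&box(P,.45,.6,.06,.2,.035,.06)); st(nm+' redR',P,red&box(P,.45,.6,-.12,.01,.035,.06))
    st(nm+' tray',P,(H<20)&(Sx>90)&box(P,.38,.8,-.45,-.12,.010,.02))
    st(nm+' sieve rim',P,box(P,.44,.60,-.03,.12,.051,.059)&(Sx<70))
    st(nm+' loupe',P,(im.max(2)<75)&box(P,.6,.75,-.25,-.08,.01,.035))
E
python3 - <<'E'
from m import *
for n in ['wrist','scene','side']:
    Z=np.load(f'pics/{n}0.npz'); meas(n[:2],Z['P'],Z['im'])
D=np.load('pics/side0.npz'); cv2.imwrite('pics/d.png',D['im'][:,:,::-1])
E
```

```text
wr handle 1404 med [0.5171 0.0349 0.1067] lo [0.4724 0.0246 0.0896] hi [0.5571 0.0426 0.1086] rect [array([571. ,  43.4]), array([216.7,  35.5]), np.float64(10.0)]
wr lips 521 med [0.5659 0.0863 0.035 ] lo [ 0.454  -0.0525  0.0301] hi [0.5782 0.1561 0.038 ] rect [array([566.7,  43.1]), array([216.3, 212. ]), np.float64(85.5)]
wr bridgeL 1366 med [0.5225 0.1326 0.0541] lo [0.4725 0.1238 0.0463] hi [0.5795 0.1419 0.0564] rect [array([570.4, 120.3]), array([ 32.7, 226.6]), np.float64(74.9)]
wr bridgeR 1040 med [ 0.5085 -0.0641  0.0543] lo [ 0.4493 -0.0994 -0.0005] hi [ 0.5607 -0.0116  0.0594] rect [array([553.6, -38.2]), array([315.2, 107.2]), np.float64(24.1)]
wr redL 30 med [0.5226 0.1062 0.0534] lo [0.5172 0.0925 0.0497] hi [0.5892 0.1074 0.1886] rect [array([596.4,  92. ]), array([  3.1, 161.8]), np.float64(79.0)]
wr redR 51 med [ 0.5105 -0.0383  0.0517] lo [ 0.5043 -0.0414  0.0462] hi [ 0.5159 -0.0368  0.0548] rect [array([501.4, -45. ]), array([33. ,  9.3]), np.float64(36.3)]
wr tray 44 med [ 0.4371 -0.3759  0.0132] lo [ 0.4344 -0.3931  0.0097] hi [0.6548 0.0103 0.3084] rect [arra
[... 2243 characters left out ...]
float64(71.5)]
si redL 0
si redR 8 med [ 0.5101 -0.0422  0.0499] lo [ 0.5062 -0.0438  0.0461] hi [ 0.5145 -0.0402  0.0523] rect [array([510.5, -42.1]), array([8.9, 2.5]), np.float64(12.1)]
si tray 702 med [ 0.4887 -0.3736  0.0125] lo [ 0.4338 -0.4104  0.0065] hi [ 0.5545 -0.2895  0.0149] rect [array([ 452.8, -548. ]), array([537.3, 134.3]), np.float64(78.0)]
si sieve rim 123 med [0.5216 0.0118 0.0507] lo [ 0.4702 -0.018   0.0293] hi [0.5676 0.0794 0.0562] rect [array([521.,  48.]), array([138.6,  93.5]), np.float64(82.0)]
si loupe 141 med [ 0.6635 -0.1593  0.0191] lo [ 0.6391 -0.2551  0.0072] hi [ 0.6781 -0.1404  0.0285] rect [array([ 651.8, -197.7]), array([121.1,  28.7]), np.float64(72.5)]
```

View pics/d.png

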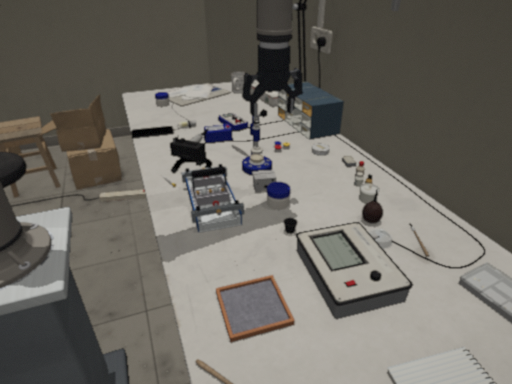

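The side picture shows the tray at (254,306), clear of other things, the pan at (212,195) and the black loupe at (290,225).

```bash
cat > fit.py <<'E'
from m import *
def line(n,q):
    if len(q)<20: print(n,len(q));return
    vx,vy,x,y=cv2.fitLine((q[:,:2]*1000).astype(np.float32),cv2.DIST_HUBER,0,.5,.01).ravel()
    if abs(vx)>abs(vy): a=np.arctan(vy/vx)
    else: a=np.arctan(-vx/vy)
    s=(q[:,:2]*1000-[x,y])@[vx,vy]; lo,hi=np.percentile(s,[1,99]); c=np.array([x,y])+(lo+hi)/2*np.array([vx,vy])
    print(n,len(q),'c',c.round(1),'len',round(hi-lo,1),'yaw',a.round(4),'z',np.median(q[:,2]).round(4))
def fits(P,rgb,hs=True):
    im=rgb.astype(int);hsv=cv2.cvtColor(rgb,cv2.COLOR_RGB2HSV).astype(int);H,Sx=hsv[...,0],hsv[...,1]
    line('handle',P[(im.max(2)<75)&box(P,.42,.65,-.03,.1,.1035,.112)])
    bl=(H>95)&(H<125)&(Sx>130)
    line('lipW',P[bl&box(P,.4,.51,-.07,.17,.034,.042)]);line('lipE',P[bl&box(P,.53,.6,-.07,.17,.034,.042)])
    line('brL',P[box(P,.44,.60,.115,.155,.052,.059)&(Sx<90)]);line('brR',P[box(P,.44,.60,-.085,-.05,.052,.059)&(Sx<90)])
    wd=(H<20)&(Sx>90)
    A=P[wd&box(P,.40,.6,-.43,-.26,.011,.018)]
    if len(A)>50:
        b=cv2.minAreaRect((A[:,:2]*1000).astype(np.float32)); print('tray',b)
    red=((H<8)|(H>172))&(Sx>110)
    for k,b in [('redL',(.48,.54,.07,.125)),('redR',(.48,.54,-.06,.01))]:
        q=P[red&box(P,*b,.04,.058)]
        if len(q)>4: print(k,len(q),np.percentile(q,[5,50,95],axis=0).round(4).tolist())
E
python3 - <<'E'
from fit import *
for n in ['wrist','scene','side']:
    Z=np.load(f'pics/{n}0.npz'); print(n); fits(Z['P'],Z['im'])
E
```

```text
wrist
handle 1141 c [514.1  35. ] len 84.4 yaw -0.0785 z 0.1069
lipW 239 c [462.1  53.1] len 213.1 yaw -0.0799 z 0.0364
lipE 337 c [569.8  45.4] len 208.8 yaw -0.0788 z 0.0365
brL 1333 c [522.6 133.5] len 110.2 yaw -0.0665 z 0.0542
brR 802 c [504.5 -64. ] len 112.8 yaw -0.079 z 0.0542
tray ((487.1049499511719, -330.32830810546875), (160.7619171142578, 28.29486083984375), 40.30338668823242)
redL 40 [[0.5156, 0.1062, 0.0492], [0.522, 0.1072, 0.0533], [0.5267, 0.1084, 0.0546]]
redR 59 [[0.5032, -0.0392, 0.0435], [0.5094, -0.0374, 0.0511], [0.5156, -0.0365, 0.0542]]
scene
handle 284 c [510.4  36.4] len 85.5 yaw -0.065 z 0.1075
lipW 129 c [461.6  83.9] len 154.2 yaw -0.0768 z 0.0377
lipE 44 c [571.6 107.6] len 87.5 yaw -0.0801 z 0.0377
brL 444 c [518.4 135.8] len 122.6 yaw -0.0808 z 0.0549
brR 272 c [505.  -63.5] len 123.7 yaw -0.0846 z 0.0548
tray ((492.8006896972656, -345.42608642578125), (123.56233978271484, 121.16883850097656), 86.48715209960938)
redL 35 [[0.5108, 0.1059, 0.0436], [0.5148, 0.1078, 0.0517], [0.5245, 0.1092, 0.055]]
redR 13 [[0.5009, -0.042, 0.0513], [0.5067, -0.0388, 0.0527], [0.5102, -0.0368, 0.0549]]
side
handle 94 c [511.6  29.3] len 82.2 yaw -0.0951 z 0.1065
lipW 0
lipE 0
brL 37 c [517.7 134.9] len 99.2 yaw 0.021 z 0.0541
brR 164 c [510.  -70.2] len 117.1 yaw -0.0722 z 0.0539
tray ((493.7364807128906, -347.8822937011719), (123.13407897949219, 119.6042709350586), 86.78628540039062)
redR 13 [[0.5016, -0.0431, 0.0478], [0.5066, -0.0413, 0.0519], [0.5127, -0.0377, 0.0537]]
```

Run:
```python
from h import *
for n in ['scene','side']:
    Z=np.load(f'pics/{n}0.npz');P=Z['P'].reshape(-1,3)
    xs=np.arange(.35,.85,.05);ys=np.arange(.4,-.5,-.05);print(n,xs.round(2))
    for y in ys:
        row=[]
        for x in xs:
            q=P[(abs(P[:,0]-x)<.025)&(abs(P[:,1]-y)<.025)&(P[:,2]>-.02)&(P[:,2]<.6)]
            row.append(int(np.percentile(q[:,2],98)*1000) if len(q) else -1)
        print(round(y,2),row)
```

```text
scene [0.35 0.4  0.45 0.5  0.55 0.6  0.65 0.7  0.75 0.8 ]
0.4 [-1, -1, -1, -1, -1, -1, -1, -1, 6, 5]
0.35 [-1, -1, -1, -1, 89, 93, 2, 9, 1, 1]
0.3 [-1, -1, 104, 106, 93, 2, 1, 8, 1, 19]
0.25 [-1, -1, 105, 106, 95, 2, 1, 133, 1, 20]
0.2 [2, 7, 2, 95, 96, 2, 31, 172, 30, 1]
0.15 [2, 2, 62, 56, 63, 52, 32, 196, 31, 1]
0.1 [2, 2, 49, 56, 56, 51, 220, 228, 1, 1]
0.05 [2, 2, 107, 108, 108, 2, 484, 484, 1, 1]
0.0 [2, 2, 56, 52, 64, 347, 482, 349, 347, 1]
-0.05 [2, 2, 62, 56, 63, 2, 56, 57, 1, 1]
-0.1 [2, 2, 18, 52, 62, 1, 2, 1, 2, 2]
-0.15 [2, 2, 2, 2, 2, 2, 29, 26, 2, 1]
-0.2 [2, 2, 2, 2, 2, 2, 51, 1, 1, 2]
-0.25 [1, 2, 2, 2, 2, 2, 53, 52, 53, 52]
-0.3 [2, 2, 15, 14, 15, 1, 53, 48, 53, 53]
-0.35 [2, 2, 14, 8, 15, 2, 53, 53, 53, 53]
-0.4 [8, 2, 15, 15, 15, 52, 55, 65, 60, 54]
-0.45 [10, 11, 2, 2, 2, 44, 53, 53, 53, 52]
side [0.35 0.4  0.45 0.5  0.55 0.6  0.65 0.7  0.75 0.8 ]
0.4 [0, 1, 1, -1, -1, 47, 46, 46, 4, 4]
0.35 [1, 1, 1, 1, -1, 89, 1, 8, 1, 1]
0.3 [1, 1, 21, 101, 92, 3, 1, 8, 1, 18]
0.25 [0, 1, 102, 104, 93, 1, 1, 6, 1, 19]
0.2 [0, 6, 5, 93, 94, 0, 31, 169, 30, 1]
0.15 [1, 1, 58, 62, 63, 43, 30, 168, 31, 1]
0.1 [0, 0, 37, 55, 59, 44, 45, 201, 2, 1]
0.05 [0, 0, 105, 107, 107, 1, 223, 232, 1, 1]
0.0 [0, 0, 55, 98, 103, 346, 491, 450, 346, 1]
-0.05 [0, 1, 62, 55, 62, 1, 494, 492, 1, 1]
-0.1 [1, 1, 30, 49, 54, 1, 1, 1, 1, 1]
-0.15 [0, 1, 1, 1, 0, 1, 28, 26, 1, 1]
-0.2 [0, 1, 1, 1, 1, 1, 1, -1, -1, 0]
-0.25 [1, 1, 1, 0, 1, 1, 52, 52, 53, 53]
-0.3 [1, 1, 14, 14, 14, 1, 52, 47, 53, 53]
-0.35 [0, 1, 14, 7, 14, 1, 52, 52, 53, 53]
-0.4 [8, 1, 14, 13, 14, 51, 54, 64, 63, 53]
-0.45 [9, 10, 1, 1, 1, 46, 52, 52, 52, 52]
```

>>> step_arm --pt "0 -20 0 0 0 0.15 85" --pt "0 -40 0 0 0 0.3 85" --pt "0 -60 0 0 0 0.45 85" --pt "5 -80 0 0 0 0.6 85" --pt "10 -100 0 0 0 0.75 85" --pt "15 -120 0 0 0 0.9 85" --pt "20 -140 0 0 0 1.05 85" --pt "25 -160 0 0 0 1.2 85"

```text
clock: 0.95
tcp_pos: [0.5139, 0.0252, 0.2019]
orientation: [-3.089, -0.57, 0.001]
contact_force: [-1.0, -0.5, -0.6]
grip_width: 0.0852
gripper_force: 0.0
```

>>> step_arm --pt "3.6 -9.3 0 0 0 0.15 50" --pt "3.6 -9.3 0 0 0 0.3 50" --pt "3.6 -9.3 20 0 0 0.45 50" --pt "3.6 -9.3 40 0 0 0.45 50" --pt "3.6 -9.3 40 0 0 0.45 50"

```text
clock: 1.45
tcp_pos: [0.5129, 0.0349, 0.1598]
orientation: [3.138, -0.123, -0.008]
contact_force: [-0.4, 0.3, -0.7]
grip_width: 0.0499
gripper_force: 0.0
```

```bash
cat > look.py <<'E'
import sys
from fit import *
n,k=sys.argv[1],sys.argv[2]
f,R,t=cam(n);P=cloud(f,R,t);fits(P,f['image']);np.savez(f'pics/{n}{k}.npz',P=P,im=f['image'],K=f['mtx'],R=R,t=t)
cv2.imwrite(f'pics/{n}{k}.png',f['image'][:,:,::-1])
o=r.get_obs();print(o['tcp_pos'].round(4),o['orientation'].round(4),o['contact_force'].round(2))
Rm=cv2.Rodrigues(o['orientation'])[0];print(Rm.round(3).tolist())
E
python3 look.py wrist 1
```

```text
handle 919 c [513.6  33.5] len 84.6 yaw -0.0968 z 0.1069
lipW 148 c [462.2  52.2] len 212.1 yaw -0.0806 z 0.0363
lipE 224 c [572.   79.2] len 137.7 yaw -0.0774 z 0.0364
brL 1188 c [522.7 133. ] len 109.0 yaw -0.0726 z 0.054
brR 1181 c [503.6 -64.2] len 114.0 yaw -0.0939 z 0.0542
redL 60 [[0.5152, 0.1053, 0.0484], [0.5214, 0.1066, 0.0527], [0.5266, 0.1089, 0.0546]]
redR 66 [[0.5034, -0.0399, 0.0443], [0.5092, -0.0377, 0.0522], [0.5147, -0.0365, 0.0545]]
[0.5139 0.0349 0.1612] [ 3.1383 -0.1235 -0.0044] [0.66 0.13 0.24]
[[0.997, -0.079, -0.003], [-0.079, -0.997, -0.001], [-0.003, 0.001, -1.0]]
```

View pics/wrist1.png

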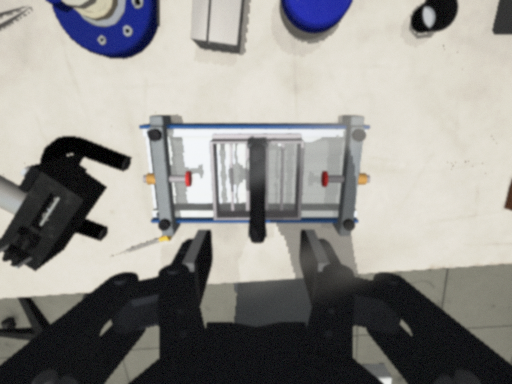

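The wrist picture shows the handle (258,190) centred between the open fingers. Red stops are at (188,179) and (324,179), both clear of the sieve.

>>> step_arm --pt "0 0 30 0 0 0 50" --pt "0 0 60 0 0 0 50" --pt "0 0 78 0 0 0 50" --pt "0 0 81 0 0 0 50" --pt "0 0 81 0 0 0 50" --grip_force 50

```text
clock: 2.0
tcp_pos: [0.5155, 0.035, 0.0817]
orientation: [-3.139, 0.124, -0.001]
contact_force: [0.3, -0.2, -0.5]
grip_width: 0.0498
gripper_force: 0.0
```

>>> step_arm --pt "0 0 0 0 0 0 30" --pt "0 0 0 0 0 0 20" --pt "0 0 0 0 0 0 10" --pt "0 0 0 0 0 0 5" --pt "0 0 0 0 0 0 5" --pt "0 0 0 0 0 0 5"

```text
clock: 2.6
tcp_pos: [0.515, 0.035, 0.0812]
orientation: [-3.139, 0.124, -0.0]
contact_force: [-0.5, 0.4, -1.0]
grip_width: 0.0049
gripper_force: 0.0
```

```bash
python3 look.py side 2
```

```text
handle 99 c [511.1  28.6] len 82.3 yaw -0.0773 z 0.1064
lipW 0
lipE 0
brL 35 c [518.3 134. ] len 109.8 yaw -0.0079 z 0.0535
brR 161 c [507.1 -69.6] len 111.2 yaw -0.0708 z 0.0539
tray ((493.6773376464844, -348.1893005371094), (122.72063446044922, 119.8016357421875), 86.75702667236328)
redR 13 [[0.5013, -0.0426, 0.0481], [0.5064, -0.0414, 0.0525], [0.513, -0.0379, 0.0532]]
[0.515  0.035  0.0811] [-3.1391  0.1244 -0.    ] [-0.25 -0.06  0.17]
[[0.997, -0.079, 0.0], [-0.079, -0.997, 0.0], [0.0, -0.0, -1.0]]
```

```bash
python3 -c "
import cv2,numpy as np
a=cv2.imread('pics/side2.png')[110:260,130:350]
from h import *
b=cam('wrist')[0]['image'][:,:,::-1]
f=cam('scene')[0]['image'][150:370,150:350,::-1]
cv2.imwrite('pics/e.png',np.hstack([cv2.resize(a,(440,300)),cv2.resize(f,(320,300))]));cv2.imwrite('pics/wr3.png',b)"
```

```text
(no output)
```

View pics/e.png

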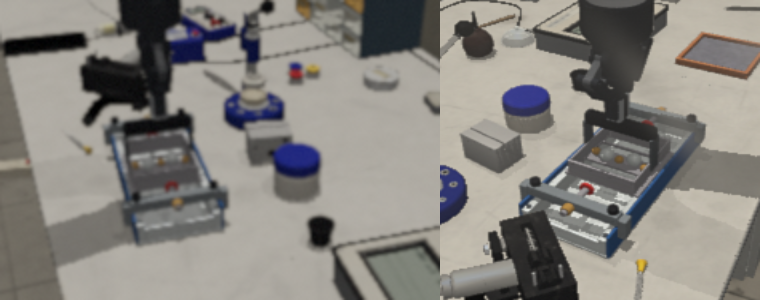

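The crops show the closed fingers right at the handle; whether the bar is between them isn't clear, so I'm checking the wrist view.

View pics/wr3.png

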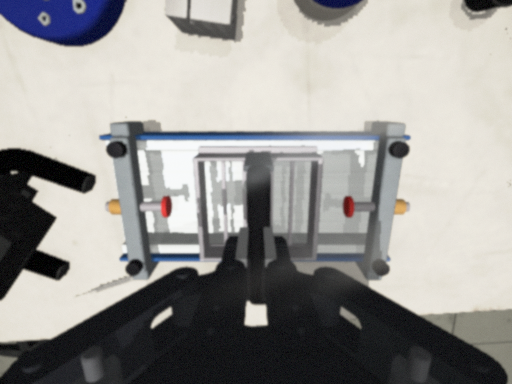

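Run:
```python
from h import *
print(r.get_obs())
```

```text
{'clock': 2.75, 'joints': array([-0.39263674,  0.38314763,  0.24987107,  2.05394363, -0.14065433,
        0.72032111, -1.70420591]), 'qvel': array([ 0.00158913,  0.00029812,  0.00011791, -0.00105385,  0.00167382,
       -0.00132558,  0.00023049]), 'tau': array([-1.66199694e-03, -4.46452796e+01,  3.58961821e+00, -2.05394107e+01,
        9.27756453e-03,  1.83954071e-03, -9.35109074e-05]), 'tcp_pos': array([0.51497031, 0.03499284, 0.08110132]), 'orientation': array([-3.13911578e+00,  1.24409104e-01,  1.44429384e-04]), 'contact_force': array([ 0.20191376, -0.26213244, -0.04006107]), 'moment': array([-0.0185429 , -0.01242105, -0.01178801]), 'gripper_force': 0.0, 'grip_width': 0.004391055048824094}
```

The wrist picture shows the handle (258,200) running between the two finger tips (240/275,245). The opening reads under 5 mm, though, so I'm zooming in.

Run:
```python
from h import *
f,R,t=cam('wrist');P=cloud(f,R,t);im=f['image']
for v in (180,210,230,240,250,260,280,300,315):
    print(v,[(u,tuple((P[v,u]*1000).round().astype(int).tolist()),im[v,u].tolist()) for u in (236,243,250,258,266,273)])
a=cv2.resize(im[200:340,200:320,::-1],(480,560),interpolation=cv2.INTER_CUBIC)
cv2.imwrite('pics/z.png',a)
print(r.get_obs()['grip_width'])
```

```text
180 [(236, (525, 53, 1), [197, 199, 195]), (243, (533, 45, 33), [201, 196, 199]), (250, (552, 36, 106), [86, 87, 89]), (258, (552, 31, 107), [86, 87, 88]), (266, (551, 27, 108), [70, 71, 72]), (273, (531, 20, 33), [166, 166, 164])]
210 [(236, (495, 56, 3), [244, 245, 243]), (243, (506, 47, 33), [172, 171, 170]), (250, (534, 37, 107), [29, 28, 30]), (258, (534, 33, 108), [28, 26, 29]), (266, (533, 28, 106), [29, 27, 28]), (273, (493, 20, 5), [172, 172, 170])]
230 [(236, (474, 58, 3), [240, 241, 238]), (243, (527, 41, 117), [86, 88, 88]), (250, (527, 38, 118), [27, 23, 28]), (258, (521, 34, 106), [27, 28, 28]), (266, (526, 29, 118), [88, 88, 87]), (273, (472, 22, 4), [147, 150, 147])]
240 [(236, (523, 45, 121), [29, 30, 33]), (243, (527, 41, 129), [86, 87, 85]), (250, (527, 37, 129), [23, 20, 22]), (258, (515, 34, 107), [26, 23, 28]), (266, (526, 29, 128), [88, 89, 89]), (273, (525, 26, 128), [76, 75, 75])]
250 [(236, (527, 44, 139), [60, 61, 59]), (243, (527, 40, 139), [89, 88, 88]), (250, (527, 37, 139), [20, 14, 22]), (258, (509, 35, 107), [21, 22, 26]), (266, (526, 30, 139), [87, 8
[... 287 characters left out ...]
6, (528, 42, 163), [31, 33, 36]), (243, (527, 39, 161), [32, 33, 33]), (250, (515, 38, 145), [43, 43, 43]), (258, (488, 36, 108), [44, 42, 42]), (266, (522, 31, 156), [45, 44, 43]), (273, (527, 28, 163), [40, 40, 42])]
300 [(236, (533, 40, 180), [26, 25, 25]), (243, (513, 41, 157), [32, 33, 35]), (250, (505, 39, 147), [52, 53, 50]), (258, (473, 37, 107), [28, 27, 28]), (266, (512, 31, 156), [34, 35, 34]), (273, (530, 29, 179), [28, 29, 29])]
315 [(236, (530, 40, 184), [19, 17, 23]), (243, (509, 41, 160), [28, 28, 32]), (250, (365, 54, -2), [233, 229, 220]), (258, (365, 45, -1), [234, 229, 221]), (266, (504, 32, 155), [158, 154, 146]), (273, (526, 29, 180), [22, 23, 23])]
0.005169526146210191
```

View pics/z.png

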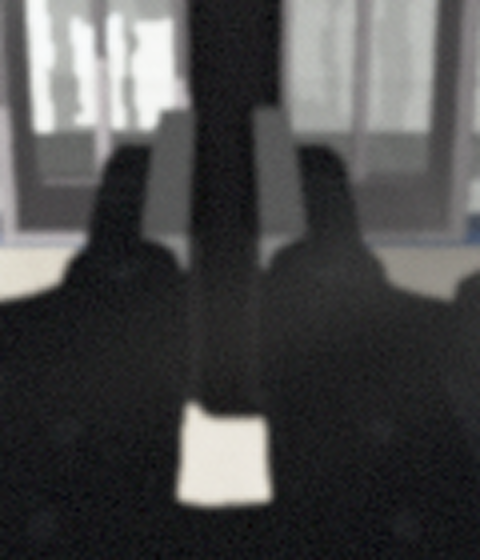

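The zoom shows the pads (around 170/280,170 in the crop) closed to about 5 mm, with tips at z≈0.115. That is above the handle top at 0.107, so the true fingertips are higher than the reported TCP. I'm raising the arm and measuring the offset from the fixed cameras.

>>> step_arm --pt "0 0 -30 0 0 0 5" --pt "0 0 -60 0 0 0 5" --pt "0 0 -60 0 0 0 5" --pt "0 0 -60 0 0 0 5"

```text
clock: 3.2
tcp_pos: [0.5153, 0.0351, 0.1415]
orientation: [-3.139, 0.124, -0.002]
contact_force: [0.4, -0.2, 0.6]
grip_width: 0.0048
gripper_force: 0.0
```

Run:
```python
from h import *
print(r.tcp_to_grasp,r.get_obs()['tcp_pos'])
for n in ['scene','side','wrist']:
    f,R,t=cam(n);P=cloud(f,R,t);rgb=f['image']
    m=(abs(P[...,0]-.515)<.03)&(abs(P[...,1]-.035)<.03)&(P[...,2]>.112)&(P[...,2]<.25)
    q=P[m];print(n,len(q),np.percentile(q[:,2],[0,1,3,5,10,25]).round(4))
    for z in np.arange(.11,.25,.01):
        s=q[abs(q[:,2]-z)<.005]
        if len(s): print(round(z,3),len(s),s[:,:2].min(0).round(3),s[:,:2].max(0).round(3))
    cv2.imwrite(f'pics/{n}4.png',rgb[:,:,::-1])
```

```text
0.0187 [0.51534459 0.03513796 0.14149281]
scene 638 [0.17   0.172  0.1744 0.1774 0.1821 0.1935]
0.17 22 [0.504 0.03 ] [0.526 0.045]
0.18 72 [0.504 0.025] [0.524 0.051]
0.19 81 [0.503 0.025] [0.523 0.053]
0.2 87 [0.504 0.024] [0.523 0.053]
0.21 51 [0.501 0.025] [0.525 0.052]
0.22 103 [0.5   0.006] [0.527 0.065]
0.23 64 [0.501 0.005] [0.523 0.064]
0.24 110 [0.497 0.018] [0.523 0.055]
0.25 48 [0.497 0.017] [0.52  0.059]
side 185 [0.1689 0.1693 0.1709 0.172  0.1768 0.1844]
0.17 15 [0.505 0.023] [0.525 0.028]
0.18 37 [0.505 0.016] [0.526 0.04 ]
0.19 36 [0.504 0.017] [0.526 0.043]
0.2 37 [0.505 0.016] [0.525 0.044]
0.21 13 [0.502 0.005] [0.52  0.047]
0.22 9 [0.502 0.006] [0.507 0.062]
0.23 8 [0.5   0.006] [0.503 0.047]
0.24 20 [0.498 0.016] [0.508 0.043]
0.25 10 [0.498 0.014] [0.505 0.052]
wrist 11480 [0.1713 0.1757 0.1806 0.1857 0.1966 0.2153]
0.17 86 [0.517 0.024] [0.527 0.044]
0.18 457 [0.503 0.019] [0.527 0.051]
0.19 508 [0.52  0.019] [0.527 0.051]
0.2 525 [0.503 0.019] [0.527 0.051]
0.21 1212 [0.502 0.005] [0.53  0.065]
0.22 2961 [0.503 0.005] [0.531 0.065]
0.23 1919 [0.503 0.005] [0.533 0.065]
0.24 2092 [0.519 0.016] [0.534 0.052]
0.25 1720 [0.521 0.011] [0.535 0.059]
```

All three cameras put the real fingertips at z≈0.170 while the TCP reads 0.1415, so the tips sit 29 mm behind the reported TCP. x and y agree. I'll grasp with the reported z at about 0.051.

>>> step_arm --pt "0 0 0 0 0 0 50" --pt "0 0 0 0 0 0 50" --pt "0 0 10 0 0 0 50" --pt "0 0 40 0 0 0 50" --pt "0 0 70 0 0 0 50" --pt "0 0 86 0 0 0 50" --pt "0 0 90 0 0 0 50" --pt "0 0 90 0 0 0 50"

```text
clock: 4.15
tcp_pos: [0.5145, 0.0348, 0.0503]
orientation: [3.139, -0.125, -0.002]
contact_force: [0.2, 0.0, 0.4]
grip_width: 0.0503
gripper_force: 0.0
```

>>> step_arm --pt "0 0 0 0 0 0 30" --pt "0 0 0 0 0 0 20" --pt "0 0 0 0 0 0 10" --pt "0 0 0 0 0 0 5" --pt "0 0 0 0 0 0 5" --grip_force 50

```text
clock: 4.65
tcp_pos: [0.5157, 0.0345, 0.0518]
orientation: [3.139, -0.125, 0.002]
contact_force: [-0.4, -3.5, 5.7]
grip_width: 0.0131
gripper_force: 52.3
```

```bash
python3 look.py wrist 5; python3 -c "
from h import *
o=r.get_obs();print(o['grip_width'],o['gripper_force'],o['contact_force'],o['moment'])"
```

```text
handle 4100 c [519.4  34.7] len 74.0 yaw -0.0799 z 0.1069
lipW 87 c [462.   53.1] len 214.3 yaw -0.0825 z 0.0366
lipE 706 c [569.1  43.9] len 213.2 yaw -0.0809 z 0.0369
brL 2813 c [525.5 132.6] len 102.8 yaw -0.0847 z 0.0541
brR 2854 c [509.4 -64.6] len 104.1 yaw -0.0687 z 0.0541
redL 240 [[0.5142, 0.1051, 0.0425], [0.5211, 0.106, 0.0503], [0.5271, 0.1087, 0.0541]]
redR 198 [[0.5047, -0.0402, 0.0423], [0.5105, -0.0374, 0.0507], [0.5156, -0.0364, 0.0541]]
[0.5157 0.0345 0.0518] [ 3.139e+00 -1.254e-01  2.300e-03] [-0.78 -3.29  6.2 ]
[[0.997, -0.08, 0.001], [-0.08, -0.997, -0.0], [0.001, 0.0, -1.0]]
0.012944474875393923 52.415680289268494 [-0.78471386 -3.29069366  6.20112741] [-0.59808007  0.01225402  0.06042085]
```

>>> step_arm --pt "0 0 -1 0 0 0 5" --pt "0 0 -1.5 0 0 0 5" --pt "0 0 -1.5 0 0 0 5"

```text
clock: 5.0
tcp_pos: [0.5141, 0.0355, 0.0521]
orientation: [-3.139, 0.123, 0.003]
contact_force: [-0.8, 0.3, -3.7]
grip_width: 0.0129
gripper_force: 51.0
```

>>> step_arm --pt "0 -7 0 0 0 0 5" --pt "0 -14 0 0 0 0 5" --pt "0 -20 0 0 0 0 5" --pt "0 -24 0 0 0 0 5" --pt "0 -26 0 0 0 0 5" --pt "0 -26 0 0 0 0 5" --pt "0 -26 0 0 0 0 5"

```text
clock: 5.7
tcp_pos: [0.5168, 0.0603, 0.0525]
orientation: [3.139, -0.125, -0.001]
contact_force: [-0.2, -1.4, -4.7]
grip_width: 0.013
gripper_force: 50.9
```

```bash
python3 -c "
from h import *
for i in range(3):
    cam('wrist'); o=r.get_obs();print(o['tcp_pos'].round(4),o['contact_force'].round(2))"
```

```text
[0.5168 0.0603 0.0525] [-0.44 -1.52 -4.82]
[0.5168 0.0604 0.0525] [-0.18 -1.6  -4.88]
[0.5168 0.0605 0.0525] [-1.55 -1.26 -5.14]
```

>>> step_arm --pt "0 -2 0 0 0 0 5" --pt "0 -4 0 0 0 0 5" --pt "0 -4 0 0 0 0 5" --pt "0 -4 0 0 0 0 5"

```text
clock: 6.25
tcp_pos: [0.5172, 0.0645, 0.0526]
orientation: [3.139, -0.125, -0.001]
contact_force: [-1.6, -4.7, -3.3]
grip_width: 0.0135
gripper_force: 51.1
```

```bash
python3 -c "
from fit import *
for i in range(3):
    f,R,t=cam('wrist'); o=r.get_obs();print(o['tcp_pos'].round(4),o['contact_force'].round(2))
fits(cloud(f,R,t),f['image'])"
```

```text
[0.5172 0.0645 0.0526] [-1.31 -3.09 -3.75]
[0.5172 0.0645 0.0526] [-0.74 -4.38 -3.21]
[0.5172 0.0646 0.0526] [-1.49 -4.69 -3.5 ]
handle 4158 c [521.1  65. ] len 74.2 yaw -0.0958 z 0.1076
lipW 195 c [462.   51.8] len 216.5 yaw -0.0812 z 0.0367
lipE 606 c [568.9  43.2] len 214.7 yaw -0.0799 z 0.0369
brL 2475 c [531.  132.6] len 92.2 yaw -0.1152 z 0.0541
brR 2967 c [507.3 -63.5] len 108.1 yaw -0.0647 z 0.0541
redL 85 [[0.5149, 0.1131, 0.05], [0.522, 0.1145, 0.0532], [0.5274, 0.1159, 0.0549]]
redR 153 [[0.5039, -0.0402, 0.0436], [0.5119, -0.038, 0.0523], [0.5156, -0.0368, 0.0543]]
```

>>> step_arm --pt "0 15 0 0 0 0 5" --pt "0 30 0 0 0 0 5" --pt "0 45 0 0 0 0 5" --pt "0 53 0 0 0 0 5" --pt "0 57 0 0 0 0 5" --pt "0 57 0 0 0 0 5"

```text
clock: 7.0
tcp_pos: [0.5131, 0.008, 0.0528]
orientation: [-3.138, 0.126, -0.001]
contact_force: [-0.1, 1.8, -3.7]
grip_width: 0.0129
gripper_force: 50.9
```

```bash
python3 -c "
from fit import *
for i in range(3):
    f,R,t=cam('wrist'); o=r.get_obs();print(o['tcp_pos'].round(4),o['contact_force'].round(2))
fits(cloud(f,R,t),f['image'])"
```

```text
[0.5131 0.0086 0.0527] [-1.14  1.55 -4.25]
[0.5131 0.0089 0.0527] [ 0.15  1.55 -5.59]
[0.513  0.0089 0.0526] [-0.4   1.31 -3.59]
handle 4216 c [516.9   8.9] len 74.4 yaw -0.0749 z 0.1077
lipW 209 c [467.9 127.5] len 63.7 yaw -0.0625 z 0.0365
lipE 776 c [571.9  78.3] len 143.2 yaw -0.0788 z 0.0368
brL 2918 c [523.2 132.6] len 107.8 yaw -0.0877 z 0.054
brR 2560 c [514.4 -65.2] len 97.4 yaw -0.0451 z 0.0541
redL 297 [[0.5135, 0.1049, 0.0415], [0.5209, 0.1059, 0.0493], [0.5272, 0.1083, 0.054]]
redR 76 [[0.5036, -0.0423, 0.0497], [0.51, -0.041, 0.0535], [0.5143, -0.0395, 0.0545]]
```

>>> step_arm --pt "0 4 0 0 0 0 5" --pt "0 4 0 0 0 0 5" --pt "0 -14 0 0 0 0 5" --pt "0 -34 0 0 0 0 5" --pt "0 -50 0 0 0 0 5" --pt "0 -56 0 0 0 0 5"

```text
clock: 7.75
tcp_pos: [0.5174, 0.0646, 0.0525]
orientation: [3.139, -0.121, 0.0]
contact_force: [0.2, -4.6, -2.2]
grip_width: 0.0132
gripper_force: 51.2
```

>>> step_arm --pt "0 0 0 0 0 0 5"

```text
clock: 7.85
tcp_pos: [0.5173, 0.0631, 0.0526]
orientation: [3.138, -0.124, -0.0]
contact_force: [-0.7, -4.4, -2.3]
grip_width: 0.0127
gripper_force: 51.2
```

```bash
python3 -c "
from fit import *
f,R,t=cam('wrist'); o=r.get_obs();print(o['clock'],o['tcp_pos'].round(4),o['contact_force'].round(2))
fits(cloud(f,R,t),f['image']);cv2.imwrite('pics/w6.png',cv2.resize(f['image'][100:300,100:440,::-1],(680,400)))"
```

```text
7.9 [0.5171 0.0623 0.0526] [-0.06 -3.6  -2.93]
handle 4163 c [521.1  63.4] len 74.3 yaw -0.0798 z 0.1076
lipW 179 c [462.2  51.5] len 216.6 yaw -0.0805 z 0.0365
lipE 642 c [569.   42.9] len 214.9 yaw -0.0809 z 0.0369
brL 2485 c [530.9 132.8] len 92.7 yaw -0.1092 z 0.0541
brR 2947 c [508.2 -63.6] len 112.0 yaw -0.0755 z 0.0541
redL 87 [[0.5154, 0.1118, 0.0496], [0.5217, 0.1132, 0.0532], [0.5273, 0.1145, 0.0546]]
redR 146 [[0.504, -0.0404, 0.0445], [0.512, -0.0382, 0.0523], [0.5157, -0.0367, 0.0543]]
```

View pics/w6.png

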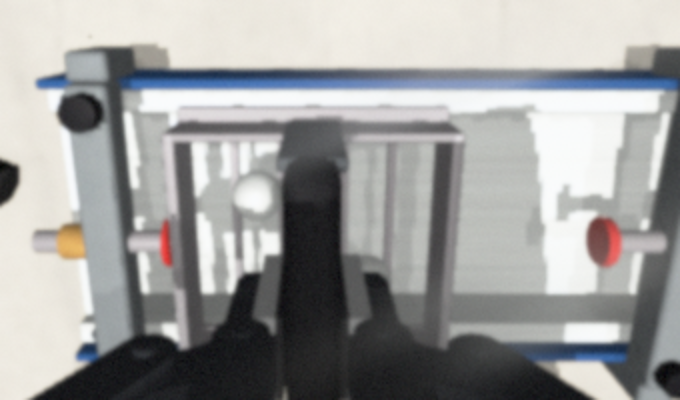

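The picture shows one large ball at (255,192) rolled onto the left slot. The left stop is touched by the sieve wall and pressed about 6 mm. Brisk strokes next.

>>> step_arm --pt "0 18 0 0 0 0 5" --pt "0 38 0 0 0 0 5" --pt "0 54 0 0 0 0 5" --pt "0 60 0 0 0 0 5" --pt "0 42 0 0 0 0 5" --pt "0 22 0 0 0 0 5" --pt "0 6 0 0 0 0 5" --pt "0 0 0 0 0 0 5"

```text
clock: 8.7
tcp_pos: [0.5175, 0.065, 0.0526]
orientation: [3.139, -0.122, 0.0]
contact_force: [0.6, -4.4, -2.4]
grip_width: 0.0132
gripper_force: 51.3
```

>>> step_arm --pt "0 18 0 0 0 0 5" --pt "0 38 0 0 0 0 5" --pt "0 54 0 0 0 0 5" --pt "0 60 0 0 0 0 5" --pt "0 42 0 0 0 0 5" --pt "0 22 0 0 0 0 5" --pt "0 6 0 0 0 0 5" --pt "0 0 0 0 0 0 5"

```text
clock: 9.5
tcp_pos: [0.5175, 0.0652, 0.0527]
orientation: [3.139, -0.121, 0.0]
contact_force: [-0.5, -3.6, -2.0]
grip_width: 0.013
gripper_force: 51.3
```

>>> step_arm --pt "0 18 0 0 0 0 5" --pt "0 38 0 0 0 0 5" --pt "0 54 0 0 0 0 5" --pt "0 60 0 0 0 0 5"

```text
clock: 9.9
tcp_pos: [0.5124, 0.0027, 0.0527]
orientation: [-3.139, 0.128, -0.0]
contact_force: [1.0, 4.9, -3.7]
grip_width: 0.0133
gripper_force: 51.0
```

```bash
cat > balls.py <<'E'
from fit import *
import sys
for n in ['scene','side','wrist']:
    f,R,t=cam(n);P=cloud(f,R,t);im=f['image'];hsv=cv2.cvtColor(im,cv2.COLOR_RGB2HSV)
    m=cv2.inRange(hsv,(10,80,80),(30,255,255))
    k,l,s,c=cv2.connectedComponentsWithStats(m)
    for i in range(1,k):
        q=P[l==i]; q=np.median(q,0)
        if s[i,4]>=4 and .44<q[0]<.6 and -.12<q[1]<.17: print(n,s[i,4],c[i].round(),(q*1000).round())
    cv2.imwrite(f'pics/b_{n}{sys.argv[1]}.png',im[:,:,::-1])
o=r.get_obs();print(o['clock'],o['tcp_pos'].round(4),o['contact_force'].round(2))
E
python3 balls.py 1
```

```text
scene 14 [248. 272.] [543.  32.  12.]
scene 22 [260. 280.] [511.  43.  13.]
scene 9 [273. 288.] [480.  51.  13.]
scene 41 [230. 302.] [520. 146.  51.]
side 13 [218. 211.] [504. -77.  51.]
wrist 87 [210. 204.] [515.  43.  13.]
wrist 165 [ 49. 221.] [524. 147.  51.]
wrist 177 [376. 220.] [507. -78.  51.]
wrist 97 [206. 240.] [482.  50.  13.]
10.05 [0.5126 0.0052 0.0527] [-0.58  4.65 -2.9 ]
```

All three brass balls lie in the pan, with surface z≈13 mm. I'm returning to mid-pan and lifting.

>>> step_arm --pt "0 -10 0 0 0 0 5" --pt "0 -22 0 0 0 0 5" --pt "0 -30 -4 0 0 0 5" --pt "0 -30 -15 0 0 0 5" --pt "0 -30 -32 0 0 0 5" --pt "0 -30 -50 0 0 0 5" --pt "0 -30 -66 0 0 0 5" --pt "0 -30 -75 0 0 0 5"

```text
clock: 10.85
tcp_pos: [0.5158, 0.0338, 0.1297]
orientation: [-3.139, 0.125, -0.004]
contact_force: [0.0, 0.7, -4.7]
grip_width: 0.0127
gripper_force: 50.9
```

```bash
python3 balls.py 2
python3 - <<'E'
from h import *
o=r.get_obs();p=o['tcp_pos'];R=cv2.Rodrigues(o['orientation'])[0]
print(R.T@(np.array([.494,-.347,p[2]])-p)*1000, R.round(3).tolist())
a=[cv2.imread(f'pics/b_{n}2.png') for n in('scene','side')]
cv2.imwrite('pics/g.png',np.hstack([cv2.resize(a[0][120:340,130:350],(400,400)),cv2.resize(a[1][80:260,130:310],(400,400))]))
E
```

```text
scene 20 [248. 272.] [543.  31.  13.]
scene 21 [260. 280.] [511.  45.  14.]
scene 9 [274. 287.] [480.  53.  14.]
scene 41 [230. 302.] [519. 146.  51.]
side 4 [198. 200.] [479.  46.  11.]
side 4 [210. 198.] [514.  39.  12.]
side 4 [222. 198.] [544.  26.  13.]
side 18 [218. 210.] [504. -77.  51.]
wrist 17 [257. 150.] [548.  30.  13.]
wrist 100 [139. 191.] [524. 146.  51.]
wrist 105 [373. 191.] [506. -78.  51.]
11.0 [0.5152 0.034  0.1282] [-0.27  0.17 -4.42]
[ 8.98207881e+00  3.81475183e+02 -1.29571614e-01] [[0.997, -0.079, 0.001], [-0.079, -0.997, 0.0], [0.001, -0.0, -1.0]]
```

View pics/g.png

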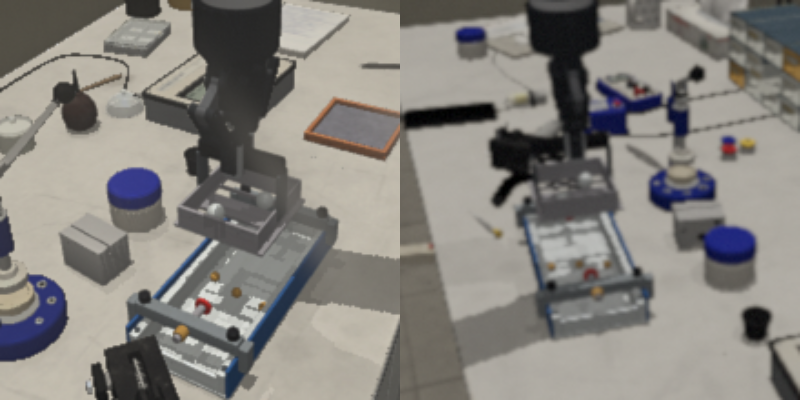

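The picture shows three brass balls in the pan and both large balls (218,212) and (268,200) in the lifted sieve. I'm carrying it to the tray.

>>> step_arm --pt "0 10 0 0 0 0 5" --pt "1 30 0 0 0 0 5" --pt "2 60 0 0 0 0 5" --pt "3 95 0 0 0 0 5" --pt "4 130 0 0 0 0 5" --pt "5 165 0 0 0 0 5" --pt "6 200 0 0 0 0 5" --pt "7 235 0 0 0 0 5"

```text
clock: 11.8
tcp_pos: [0.5018, -0.2029, 0.1266]
orientation: [3.139, -0.125, -0.003]
contact_force: [1.0, -0.4, -4.5]
grip_width: 0.0133
gripper_force: 50.9
```

>>> step_arm --pt "0 35 0 0 0 -0.01 5" --pt "1 70 0 0 0 -0.02 5" --pt "2 102 0 0 0 -0.02 5" --pt "2 125 0 0 0 -0.02 5" --pt "2 140 0 0 0 -0.02 5" --pt "2 146 10 0 0 -0.02 5" --pt "2 146 30 0 0 -0.02 5" --pt "2 146 30 0 0 -0.02 5"

```text
clock: 12.6
tcp_pos: [0.4917, -0.3438, 0.0941]
orientation: [-3.136, 0.091, 0.009]
contact_force: [-1.1, 1.2, -4.6]
grip_width: 0.0129
gripper_force: 50.8
```

```bash
cat > t.py <<'E'
from m import *
for n in ['scene','side','wrist']:
    f,R,t=cam(n);P=cloud(f,R,t);im=f['image'];hsv=cv2.cvtColor(im,cv2.COLOR_RGB2HSV).astype(int);H,S=hsv[...,0],hsv[...,1]
    A=P[(H<20)&(S>90)&box(P,.40,.6,-.43,-.26,.009,.019)]
    B=P[(S<60)&box(P,.42,.58,-.43,-.26,.06,.092)]
    hd=P[(im.max(2)<75)&box(P,.42,.58,-.43,-.26,.1,.16)]
    for k,q in (('tray',A),('sieve?',B)):
        if len(q)>30: print(n,k,len(q),cv2.minAreaRect((q[:,:2]*1000).astype(np.float32)),np.percentile(q[:,2],[5,95]).round(3))
    cv2.imwrite(f'pics/t_{n}.png',im[:,:,::-1])
o=r.get_obs();p=o['tcp_pos'];print(o['clock'],p.round(4),o['orientation'].round(3),o['contact_force'].round(2),o['grip_width'])
E
python3 t.py
```

```text
scene tray 225 ((492.73455810546875, -343.9617919921875), (121.66925048828125, 121.18193054199219), 86.7747802734375) [0.01  0.015]
scene sieve? 661 ((487.1499938964844, -343.1275939941406), (99.91212463378906, 95.08853149414062), 86.90963745117188) [0.074 0.091]
side tray 545 ((493.54730224609375, -348.7279052734375), (120.9874496459961, 119.70396423339844), 86.35594940185547) [0.01  0.015]
side sieve? 1413 ((489.6208190917969, -345.71417236328125), (97.66986846923828, 95.74183654785156), 86.93516540527344) [0.075 0.09 ]
wrist tray 1988 ((494.74859619140625, -345.7753601074219), (119.40567779541016, 119.5298843383789), 86.64646911621094) [0.011 0.014]
wrist sieve? 3976 ((493.4442443847656, -344.5294494628906), (96.06855010986328, 88.98042297363281), 86.66915130615234) [0.077 0.091]
12.75 [ 0.4941 -0.3456  0.0975] [-3.14e+00  9.10e-02  1.00e-03] [ 0.09 -0.07 -3.96] 0.012950587603717704
```

View pics/t_wrist.png

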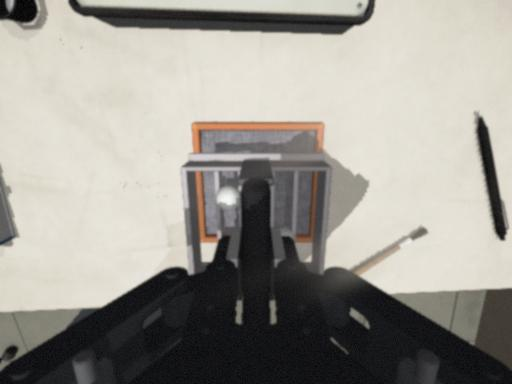

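The wrist picture shows the sieve over the tray (258,180), with one large ball visible at (228,197). The offset is about 2 mm, so I'm correcting it and lowering.

>>> step_arm --pt "1 1 8 0 0 0 5" --pt "2 1.5 22 0 0 0 5" --pt "2 1.5 38 0 0 0 5" --pt "2 1.5 50 0 0 0 5" --pt "2 1.5 57 0 0 0 5" --pt "2 1.5 60 0 0 0 5" --pt "2 1.5 62 0 0 0 5" --pt "2 1.5 62 0 0 0 5"

```text
clock: 13.55
tcp_pos: [0.4958, -0.3483, 0.0357]
orientation: [3.14, -0.093, 0.0]
contact_force: [0.4, 0.3, -4.7]
grip_width: 0.013
gripper_force: 50.9
```

```bash
sed -i 's/.06,.092)/.028,.045)/' t.py; python3 t.py
```

```text
scene tray 187 ((493.85540771484375, -330.34930419921875), (93.63602447509766, 121.65320587158203), 86.86221313476562) [0.009 0.016]
scene sieve? 377 ((491.4332275390625, -347.39862060546875), (101.57181549072266, 90.17100524902344), 87.72613525390625) [0.029 0.041]
side tray 570 ((493.42083740234375, -348.06695556640625), (122.00433349609375, 119.37496185302734), 86.41939544677734) [0.01  0.015]
side sieve? 525 ((492.19354248046875, -350.1965637207031), (95.76876068115234, 88.20487976074219), 86.07077026367188) [0.029 0.041]
wrist tray 3029 ((499.6339111328125, -346.3844909667969), (120.56988525390625, 111.24398803710938), 86.84180450439453) [0.012 0.014]
wrist sieve? 3331 ((494.843505859375, -347.8581237792969), (96.2085189819336, 85.806884765625), 86.83061218261719) [0.029 0.04 ]
13.7 [ 0.496  -0.3484  0.0361] [ 3.14e+00 -9.30e-02  1.00e-03] [ 0.48  0.63 -4.62] 0.012847755124995143
```

>>> step_arm --pt "0 -1 2 0 0 0 5" --pt "0 -1 4 0 0 0 5" --pt "0 -1 6 0 0 0 5" --pt "0 -1 7 0 0 0 5" --pt "0 -1 7.5 0 0 0 5" --pt "0 -1 8 0 0 0 5" --pt "0 -1 8.3 0 0 0 5" --pt "0 -1 8.3 0 0 0 5"

```text
clock: 14.5
tcp_pos: [0.4955, -0.3473, 0.0278]
orientation: [-3.14, 0.094, 0.0]
contact_force: [-2.5, 1.1, 4.1]
grip_width: 0.0132
gripper_force: 52.1
```

>>> step_arm --pt "0 0 -0.6 0 0 0 12" --pt "0 0 -0.6 0 0 0 18" --pt "0 0 -0.6 0 0 0 28" --pt "0 0 -0.6 0 0 0 40" --pt "0 0 -0.6 0 0 0 45" --pt "0 0 -10 0 0 0 45" --pt "0 0 -35 0 0 0 45" --pt "0 0 -70 0 0 0 45"

```text
clock: 15.3
tcp_pos: [0.4946, -0.3465, 0.0972]
orientation: [-3.139, 0.093, 0.005]
contact_force: [0.5, -0.6, 0.4]
grip_width: 0.0448
gripper_force: 0.0
```

>>> step_arm --pt "0 0 -40 0 0 0 45" --pt "0 0 -60 0 0 0 45" --pt "0 0 -60 0 0 0 45"

```text
clock: 15.6
tcp_pos: [0.4977, -0.3488, 0.1617]
orientation: [3.137, -0.094, 0.011]
contact_force: [-0.5, -0.3, -0.4]
grip_width: 0.0449
gripper_force: 0.0
```

```bash
python3 t.py; python3 balls.py 9; python3 -c "
import cv2,numpy as np
a=[cv2.imread(f'pics/t_{n}.png') for n in('scene','wrist')]
cv2.imwrite('pics/k.png',np.hstack([cv2.resize(a[0][120:300,210:390],(400,400)),cv2.resize(a[1][60:330,130:400],(400,400))]))"
```

```text
scene tray 197 ((493.02581787109375, -342.47259521484375), (117.50684356689453, 120.42210388183594), 87.03148651123047) [0.01  0.015]
scene sieve? 187 ((492.24560546875, -345.9673767089844), (98.39908599853516, 91.62191772460938), 87.55706787109375) [0.028 0.039]
side tray 569 ((493.64666748046875, -348.56817626953125), (120.99322509765625, 119.73680877685547), 86.4910659790039) [0.01  0.015]
side sieve? 286 ((492.34625244140625, -348.4454650878906), (97.91383361816406, 88.72130584716797), 86.36360931396484) [0.028 0.04 ]
wrist tray 1730 ((494.0827331542969, -345.93548583984375), (119.9618148803711, 120.0383071899414), 86.77159881591797) [0.011 0.014]
wrist sieve? 976 ((493.0764465332031, -346.74371337890625), (96.10717010498047, 88.2033462524414), 86.88374328613281) [0.029 0.032]
15.75 [ 0.4953 -0.3467  0.1569] [-3.14e+00  9.30e-02  1.00e-03] [-0.53  0.07  0.11] 0.04463727057141883
scene 4 [288. 229.] [502. -79.  52.]
scene 19 [248. 271.] [543.  31.  13.]
scene 20 [260. 280.] [512.  45.  13.]
scene 10 [274. 288.] [480.  51.  14.]
scene 41 [230. 302.] [519. 146.  51.]
side 4 [198. 200.] [479.  48.  11.]
side 4 [210. 198.] [513.  38.  13.]
side 4 [222. 198.] [544.  25.  13.]
side 17 [218. 210.] [503. -78.  51.]
wrist 103 [  4. 186.] [506. -79.  50.]
15.9 [ 0.495  -0.3466  0.1561] [ 0.62 -0.27 -1.  ]
```

View pics/k.png

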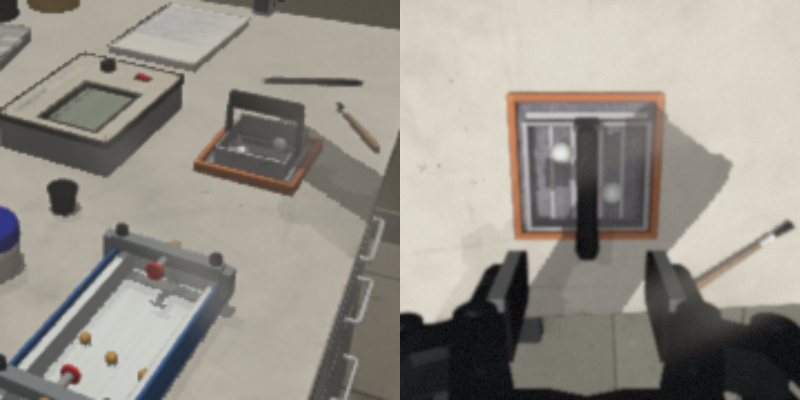

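The sieve sits flat and centred in the tray, with both large balls at (561,153) and (612,192). The three brass balls are in the pan and the gripper is clear, so I'm handing in.

```bash
python3 -c "
from bench import r
print(r.hand_in())"
```

```text
the job is handed in; nothing more can be done
None
```

The job is handed in (no verdict was returned): each stop was pressed at least twice in turn to about half its travel, all three brass balls are in the pan, and the sieve sits released in the wooden tray with both large balls in it.

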